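# Test the worktop socket unit and hold its splash cover open

### The job

Check the white socket unit on the worktop: press the blue test button so that the red trip lever drops, then lift the lever back up until it stands by itself and let go of it. Then pull the grey spring-loaded splash cover by its black upright handle toward the front of the unit until its red pointer stands level with the yellow mark, and keep it there: finish while still holding the handle, because the cover springs shut when let go. Leave the other things on the worktop where they are.

Things in the scene. Friction and masses are not known exactly. Their poses are not given: they have to be found in the camera images.
- socket_unit: White socket unit, 130 deep (its x) x 220 wide (its y) x 70 mm high, fixed to the worktop; its place varies, and its yaw by 0.25 rad either way. Origin: centre of its underside; +x to its back, +y to its left, z up; its front (-x) looks roughly to the robot. On its top: blue test button at the left front, red trip lever right of it, grey splash cover on the right. In its frame (mm): button at (-36, 85), lever axis at (-20, 30, 62), handle of the shut cover at (6, -60).
- button_top (a point): Centre of the top of the blue test button, a 24 mm round button that stands 10 mm above the unit's top (80 mm above the worktop). Pressed straight down.
- test_button (a joint): Travel of the test button in m: 0 out, 0.006 fully down; a spring pushes it out with 1.6 N at the start and 4 N fully down (6 N is enough to press it home, lever included). Its last 1.5 mm tip the lever, which then falls by itself in about half a second.
- trip_lever (a joint): Angle of the red trip lever in rad: 0 up (it leans 0.21 rad to the back of the unit past upright, resting on its stop, and stays there by its weight), 1.15 dropped (leaning 0.94 rad from upright to the front). It turns about an axis along the unit's y; lifted to less than about 0.15 it stays up when let go, otherwise it drops again. It weighs 0.14 kg.
- lever_axis (a point): Point on the axis of the trip lever, inside the unit 62 mm above the worktop, level with the lever's middle; axes as the unit's.
- lever_grip (a point): Where to grip the trip lever: centre of its red paddle, 60 mm from the axis. The paddle is 18 mm wide (along the unit's y), 11 mm thick and 34 mm long (42 to 76 mm from the axis). Gripped across its width it can turn between the fingers as it is lifted round the axis. With the lever dropped this point is 97 mm above the worktop.
- cover (a joint): Travel of the splash cover in m: 0 shut, grows as it is pulled along the unit's -x, to 0.068 at the stop. A spring draws it shut: 3 N at 0, 90 N/m more as it opens (about 7 N at the mark).
- cover_grip (a point): Where to grip the cover's handle: on a black upright bar 12 mm thick (unit's x), 42 mm wide (unit's y), which rises from the cover's plate (76 mm above the worktop) to 113 mm; this point is at its middle, 101 mm above the worktop. Free space on its front and back sides. Its axes are the unit's.
- pointer (a point): Tip of the red pointer at the right side of the cover, 44 mm to the unit's right of the handle's middle and at the same x; it moves with the cover.
- mark: Yellow mark, 14 x 14 mm with a 3 mm wide finger, clipped on the unit's top at the right edge beside the pointer's path, 32 to 54 mm in front of where the pointer stands with the cover shut; axes as the unit's. The pointer is at the mark when both have the same position along the unit's x.
- tea_box: Black tea box, 68 x 131 x 107 high (mm), a bystander. Origin: centre of its underside.
- sugar_canister: Blue lidded canister, 100 across, 135 high (mm), a bystander. Origin: centre of its underside.
- mug: White mug with a leaf pattern, 82 across, 94 high (mm), a bystander. Origin: centre of its underside.
- honey_jar: Honey jar with a red lid, 60 across, 86 high (mm), a bystander. Origin: centre of its underside.
- teaspoon: Steel teaspoon, 130 long, lying at the front edge (mm), a bystander. Origin: centre of its underside.
- salt_shaker: Salt shaker with a grey cap, 44 across, 90 high (mm), a bystander. Origin: centre of its underside.

How it is judged:
By the outcome, as a careful person would: the job done as asked, in the order asked, and still so for the second after the job is handed in, while the arm keeps its last pose, push and grip.
It also fails if it takes over 64 s, if anything falls off the work surface, if the arm or the gripper's body presses on something with over 40 N, if the wrist force passes 120 N, or if a joint passes its speed limit or range.

### The arm

A 6-joint arm with a two-finger parallel gripper is mounted at the origin on a cart in front of the work surface, level with it; the furniture and walls round the work are solid. World frame = base frame: x ahead of the robot, y to its left, z up, the work surface at z = 0. Lengths are in m, angles in rad, forces in N, time in s.
With the tool pointing down it reaches from about 0.425 to 0.95 m from the base axis. Payload 3.5 kg.
Tool frame: the origin (TCP) lies on the centre line of the jaws, within the pads' length; the fingertips stand 14 mm ahead of it and the grasp point (between the pads) lies 5 mm behind it (ctrl.finger_overhang is the distance from the TCP to the fingertips, in m); z points along the fingers, y is the line along which they close (so a half turn about z gives the same grasp; the last joint's range is limited). The gripper opens to 85 mm and grips with 20 to 120 N. Pads are 22 mm wide; open, the fingers measure 114 mm over their backs; the gripper's body (76 mm by 85 mm) begins 54 mm behind the grasp point. The pads swing forward as they close: fully open they stand 13 mm farther back than shut.
Start: joints at [1.194, 0.286, 1.577, -0, 1.279, -0.15], TCP at [0.152, 0.658, 0.245] pointing down, gripper open.
Joint ranges: [-2.77, 2.77], [-0.9, 2.22], [0.21, 2.48], [-1.53, 4.67], [0.24, 2.81], [-2.84, 2.84]. Speed limits (rad/s): [2.79, 2.79, 3.14, 3.14, 3.14, 3.14].

### API

Orientations are given as a unit quaternion [x, y, z, w].
In Python, from plant import ctrl gives the robot as it stands.
- The arm moves only by the tool send_rows, never from a script. Its argument "moves" is text: rows parted by semicolons, each of 7 numbers parted by spaces: the turn, a rotation vector about the tool's x, y, z in units of 360 degrees (1.0 is 360 degrees), then the shift along the tool's x, y, z in units of 20 cm (1.0 is 20 cm), then the gripper's target within -1 to 1 (fully open at 1, half-way at 0, shut at -1). A call has 1 to 12 rows; each row is the pose to reach, as a shift and turn from the pose commanded when the call began, along the tool's axes at that moment, turning the shorter way round; what a row does not reach only later rows make up. A row lasts 1/8 s, in which the tool goes at most 62.5 mm and 10.7 degrees, less where a joint would pass 70% of its speed; a pose out of reach is approached as far as the arm can. A call with a number of a shift or a turn outside -1 to 1 is refused whole. A call with a gripper value outside its range is refused whole. The fingers move at their own pace and stop on an object; "newtons" is the grip in N (left out, the last holds). Time passes only in rows, so rows that repeat a pose let the fingers close. It gives the time, the measured TCP pose, the force, the opening and the grip force at its end, in the units of the state.
- ctrl.get_state(): the state, without advancing time (a new reading comes with each control period).
- ctrl.read_camera(name): name is "scene" or "side" or "wrist"; returns a dict with "image" (420x560x3 uint8, red, green, blue), "fovy" (degrees; the focal length in pixels is half the picture's height over the tangent of half this angle, whatever the lens; pixels are square), "cx", "cy" (the principal point, pixels), "distortion" ([k1, k2, p1, p2, k3] as OpenCV has them; the pictures are not rectified), "extrinsics" (4x4, takes a point from camera to world coordinates). Camera axes: x right, y up, looking along -z (the intrinsics and any distortion apply to the point x, -y, -z); pixel columns grow to the right and rows downward; lengths in m; the calibration is good to about 2 mm. A picture is of the moment at which its call begins. There is no depth.
- ctrl.sign_off(): hands the job in; it is judged then, once.
The state is a dict: "time": time; "qpos": joint angles; "dq": joint speeds; "joint_efforts": joint torques, N m; "eef_pos": TCP position; "tcp_rot": TCP orientation; "contact_force": force on the tool from outside, world axes, zero at the start; "wrist_torque": the same for the moment, N m; "opening": opening from 0.0 (shut) to 1.0 (fully open); "finger_force": force on a finger pad.
Only numpy, scipy, OpenCV 4.12 (cv2) and the standard library are available. Lean on these libraries where they do the work, as an engineer would, in place of code of your own. Each camera call takes 0.05 s, during which the arm holds its last target. There are 200 camera calls.

## Working session

There is one attempt and no reset: what is moved stays moved. The work goes in short steps, Python scripts to look and compute and a tool call to move; the robot and the scene stay as the last step left them, time stands still between calls to the robot, and variables do not carry over. Pictures are saved under pics/ and viewed, at most 10 in all, crops included, and the job is handed in when it is done.

Besides the shell and the picture viewer there is one more tool, called by a JSON object that holds its "api" and its "payload", one argument or row to a line. send_rows: Moves the arm, as the interface text tells. Its arguments: {"type":"object","properties":{"moves":{"type":"string"},"newtons":{"type":"number"}},"required":["moves"]}

```bash
mkdir -p pics; ls; python3 - <<'E'
from plant import ctrl
import cv2,numpy as np
s=ctrl.get_state(); print(s)
for n in ["scene","side"]:
    r=ctrl.read_camera(n); cv2.imwrite(f"pics/{n}0.png",r["image"][:,:,::-1])
    print(n,r["fovy"],r["cx"],r["cy"],r["distortion"],np.round(r["extrinsics"],3).tolist())
a=np.vstack([cv2.imread("pics/scene0.png")]);
E
```

```text
pics
{'time': 0.0, 'qpos': array([ 1.19399797e+00,  2.87205176e-01,  1.57821601e+00,  8.28853825e-06,
        1.27861413e+00, -1.50025657e-01]), 'dq': array([-0.00124354, -0.00136102, -0.00141256, -0.00087964, -0.00016572,
        0.00039894]), 'joint_efforts': array([ 5.87079248e-04, -4.05975258e+01, -2.92629164e+01, -4.85773307e-05,
        5.71075172e-03, -1.19405124e-05]), 'eef_pos': array([0.15150971, 0.65711606, 0.24389969]), 'tcp_rot': array([ 1.13144656e-01,  9.93577775e-01, -1.17816695e-03, -3.21835001e-04]), 'contact_force': array([-0.09090855,  0.282715  , -0.21904879]), 'wrist_torque': array([-0.00724991,  0.01371435,  0.02460888]), 'finger_force': 0.0, 'opening': 0.9979234899765849}
scene 52.878087296054645 287.8655383792347 213.26393239732244 [-0.05841213  0.          0.          0.          0.        ] [[0.535, 0.653, -0.536, 0.119], [-0.845, 0.424, -0.328, -0.379], [0.013, 0.628, 0.778, 0.773], [0.0, 0.0, 0.0, 1.0]]
side 56.08217845270962 287.630537322846 209.11250740301094 [-0.00262565  0.          0.          0.          0.        ] [[0.41, 0.818, -0.404, 0.213], [-0.912, 0.372, -0.173, -0.209], [0.008, 0.44, 0.898, 0.874], [0.0, 0.0, 0.0, 1.0]]
```

View pics/scene0.png

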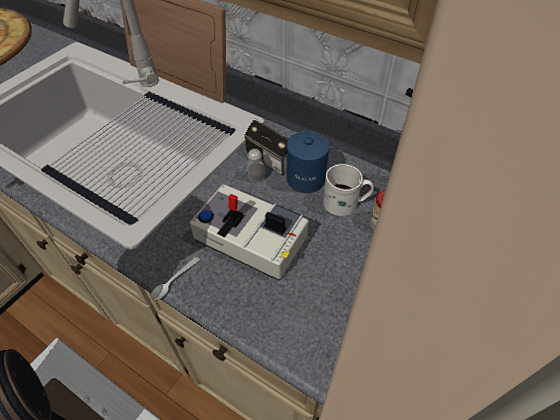

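View pics/side0.png

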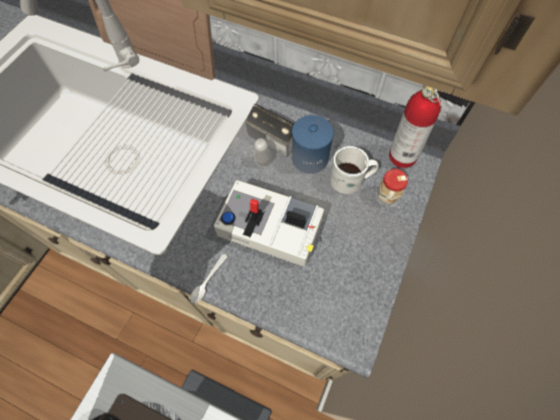

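The scene view shows the button at (205,215), the lever paddle at (233,203), the handle at (275,222), the pointer at (292,234) and the mark at (285,254). The side view shows the same items at (228,217), (254,206), (297,215), (311,227) and (310,247).

```bash
cat > h.py <<'E'
from plant import ctrl
import cv2,numpy as np
def K(r):
    f=r["image"].shape[0]/2/np.tan(np.radians(r["fovy"])/2)
    return np.array([[f,0,r["cx"]],[0,f,r["cy"]],[0,0,1.]])
def ray(r,uv):
    p=cv2.undistortPoints(np.array([[uv]],float),K(r),np.array(r["distortion"])).ravel()
    E=np.array(r["extrinsics"]); return E[:3,3],E[:3,:3]@np.array([p[0],-p[1],-1])
def onz(r,uv,z):
    o,d=ray(r,uv); return o+d*(z-o[2])/d[2]
def proj(r,P):
    E=np.array(r["extrinsics"]); p=(np.asarray(P)-E[:3,3])@E[:3,:3]
    return cv2.projectPoints(np.array([[p[0],-p[1],-p[2]]]),np.zeros(3),np.zeros(3),K(r),np.array(r["distortion"]))[0].ravel()
def blobs(im,col,box,amin=4):
    h=cv2.cvtColor(im,cv2.COLOR_RGB2HSV); H,S,V=cv2.split(h)
    m={"blue":(H>105)&(H<130)&(S>150)&(V>40),"red":((H<6)|(H>174))&(S>150)&(V>80),"yellow":(H>22)&(H<35)&(S>150)&(V>120),"black":(V<45)}[col].astype(np.uint8)
    x0,y0,x1,y1=box; k=np.zeros_like(m); k[y0:y1,x0:x1]=m[y0:y1,x0:x1]
    n,l,st,c=cv2.connectedComponentsWithStats(k)
    return [(c[i].round(1).tolist(),st[i].tolist()) for i in range(1,n) if st[i][4]>=amin]
E
python3 - <<'E'
from h import *
zs={"blue":.08,"red":.074,"yellow":.075,"black":.1}
for n,b in [("scene",(190,185,312,275)),("side",(210,180,328,262))]:
    r=ctrl.read_camera(n)
    for c in zs:
        for q in blobs(r["image"],c,b): print(n,c,q,onz(r,q[0],zs[c]).round(4))
    x0,y0,x1,y1=b
    cv2.imwrite(f"pics/{n}1.png",cv2.resize(r["image"][y0:y1,x0:x1,::-1],None,fx=5,fy=5,interpolation=2))
a=cv2.imread("pics/scene1.png");cv2.imwrite("pics/s1.png",a)
E
```

```text
scene blue ([205.2, 215.0], [200, 210, 12, 11, 98]) [0.4971 0.0559 0.08  ]
scene red ([232.1, 202.1], [228, 194, 9, 17, 109]) [0.5601 0.0336 0.074 ]
scene red ([290.5, 233.7], [287, 232, 8, 4, 14]) [ 0.5572 -0.1179  0.074 ]
scene yellow ([285.2, 253.9], [282, 251, 8, 7, 36]) [ 0.5092 -0.1357  0.075 ]
scene black ([230.6, 221.3], [218, 210, 26, 27, 334]) [ 0.5014 -0.0099  0.1   ]
scene black ([205.9, 218.3], [198, 212, 16, 11, 54]) [0.4803 0.0367 0.1   ]
scene black ([275.0, 223.2], [264, 212, 23, 23, 332]) [ 0.546  -0.0876  0.1   ]
scene black ([190.9, 233.8], [190, 230, 3, 9, 15]) [0.434  0.0368 0.1   ]
scene black ([197.8, 243.5], [191, 240, 16, 8, 55]) [0.4235 0.0104 0.1   ]
scene black ([215.5, 249.5], [212, 248, 8, 4, 8]) [ 0.4312 -0.0271  0.1   ]
scene black ([223.0, 253.2], [221, 252, 5, 3, 5]) [ 0.4323 -0.0443  0.1   ]
scene black ([231.0, 257.2], [229, 256, 5, 3, 5]) [ 0.4334 -0.0625  0.1   ]
scene black ([242.5, 262.5], [239, 261, 8, 4, 8]) [ 0.4356 -0.0877  0.1   ]
scene black ([265.5, 273.5], [264, 273, 4, 2, 4]) [ 0.4394 -0.1371  0.1   ]
side blue ([227.7, 217.3], [222, 213, 12, 10, 91]) [0.4965 0.0574 0.08  ]
side red ([253.9, 206.0], [250, 199, 8, 15, 90]) [0.5482 0.0187 0.074 ]
side yellow ([310.0, 247.5], [308, 246, 5, 5, 17]) [ 0.5082 -0.136   0.075 ]
side black ([253.7, 221.6], [245, 211, 18, 25, 149]) [ 0.5035 -0.0049  0.1   ]
side black ([295.2, 220.7], [286, 215, 19, 12, 115]) [ 0.5424 -0.0854  0.1   ]
```

View pics/scene1.png

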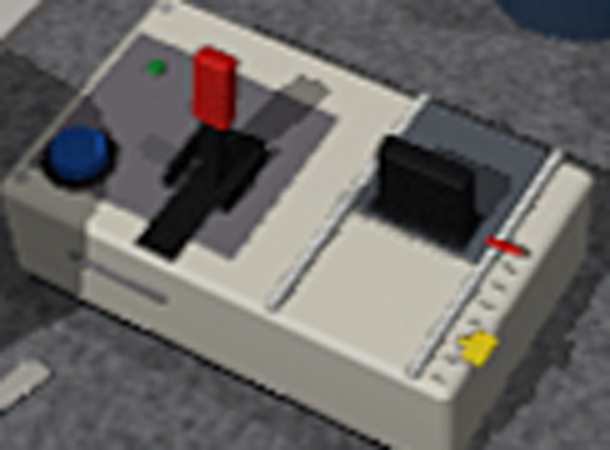

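The close-up shows the unit with the blue button at left front, the red lever standing up, the black handle, the red pointer at right and the yellow mark in front of it. The unit's yaw is about +0.1 and its origin is about (0.541, -0.025). Next I'll move above it and use the wrist camera.

```bash
cat >> h.py <<'E'
from scipy.spatial.transform import Rotation as Rn
def delta(P,yaw):
    """closing line y at world angle yaw; prints tool shift (20cm units) and turn about tool axes (turns)"""
    s=ctrl.get_state(); R=Rn.from_quat(s["tcp_rot"])
    y=np.array([np.cos(yaw),np.sin(yaw),0]); z=np.array([0,0,-1.])
    T=Rn.from_matrix(np.c_[np.cross(y,z),y,z])
    print("turn",((R.inv()*T).as_rotvec()/2/np.pi).round(4),"shift",(R.inv().apply(np.array(P)-s["eef_pos"])/.2).round(4),
      "| t",round(s["time"],2),"pos",s["eef_pos"].round(4),"F",s["contact_force"].round(2),"q",s["qpos"].round(2))
E
python3 -c "
from h import *
delta([.49,.03,.26],np.pi/2+.1)"
```

```text
turn [-0.0002 -0.0001 -0.052 ] shift [-2.3539 -2.6762 -0.0744] | t 0.2 pos [0.1516 0.6574 0.2444] F [-0.01 -0.3   0.5 ] q [ 1.19  0.29  1.58 -0.    1.28 -0.15]
```

{"api": "send_rows", "payload": {
  "moves": "0 0 0 -0.785 -0.892 -0.025 1;0 0 0 -0.785 -0.892 -0.025 1;0 0 0 -0.785 -0.892 -0.025 1;0 0 0 -0.785 -0.892 -0.025 1;0 0 0 -0.785 -0.892 -0.025 1"
}}

```text
time: 0.82
eef_pos: [0.2658, 0.4463, 0.2503]
tcp_rot: [0.115, 0.993, -0.0, 0.0]
contact_force: [0.2, -0.2, 0.2]
opening: 1.0
finger_force: 0.0
```

{"api": "send_rows", "payload": {
  "moves": "0 0 0 -0.785 -0.892 -0.025 0;0 0 0 -0.785 -0.892 -0.025 0;0 0 0 -0.785 -0.892 -0.025 0;0 0 0 -0.785 -0.892 -0.025 0;0 0 0 -0.785 -0.892 -0.025 0"
}}

```text
time: 1.45
eef_pos: [0.3789, 0.2379, 0.2556]
tcp_rot: [0.115, 0.993, 0.0, 0.0]
contact_force: [0.0, 1.0, -0.1]
opening: 0.498
finger_force: 0.0
```

{"api": "send_rows", "payload": {
  "moves": "0 0 -0.052 -0.785 -0.892 -0.025 -1;0 0 -0.052 -0.785 -0.892 -0.025 -1;0 0 -0.052 -0.785 -0.892 -0.025 -1;0 0 -0.052 -0.785 -0.892 -0.025 -1;0 0 -0.052 -0.785 -0.892 -0.025 -1;0 0 -0.052 -0.785 -0.892 -0.025 -1;0 0 -0.052 -0.785 -0.892 -0.025 -1"
}}

```text
time: 2.33
eef_pos: [0.4898, 0.0322, 0.2601]
tcp_rot: [-0.051, 0.999, 0.0, -0.0]
contact_force: [0.7, 0.5, -0.2]
opening: -0.002
finger_force: 0.0
```

```bash
python3 - <<'E'
from h import *
delta([.49,.03,.26],np.pi/2+.1)
r=ctrl.read_camera("wrist"); print(r["fovy"],np.round(r["extrinsics"],3).tolist())
cv2.imwrite("pics/w1.png",r["image"][:,:,::-1])
zs={"blue":.08,"red":.074,"yellow":.075,"black":.113}
for c in zs:
    for q in blobs(r["image"],c,(0,0,560,420),60): print(c,q,onz(r,q[0],zs[c]).round(4))
E
```

```text
turn [ 0.0001 -0.0001  0.0004] shift [ 0.0002 -0.011   0.0004] | t 2.33 pos [0.4898 0.0322 0.2601] F [ 0.75  0.47 -0.21] q [-0.14 -0.14  2.    0.    1.28 -1.82]
60.62347371982794 [[-0.102, -0.961, -0.256, 0.424], [0.995, -0.099, -0.027, 0.025], [0.001, -0.257, 0.966, 0.389], [0.0, 0.0, 0.0, 1.0]]
blue ([303.6, 207.0], [291, 195, 26, 25, 516]) [0.4964 0.0588 0.08  ]
red ([235.6, 262.4], [225, 257, 22, 12, 205]) [0.5577 0.0023 0.074 ]
black ([303.0, 203.1], [286, 188, 36, 36, 398]) [0.4856 0.0544 0.113 ]
black ([257.9, 232.5], [256, 219, 4, 28, 78]) [0.5135 0.0212 0.113 ]
black ([278.5, 367.3], [0, 255, 560, 165, 49654]) [0.6392 0.0512 0.113 ]
```

View pics/w1.png

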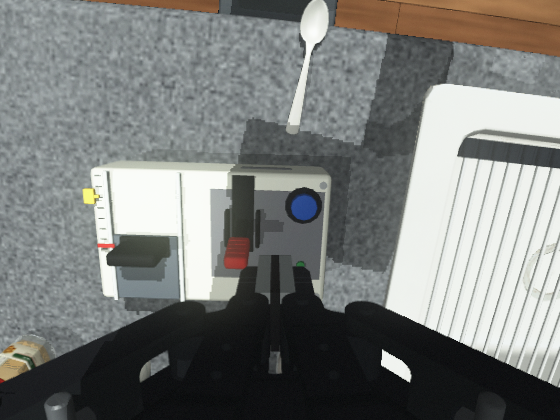

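The wrist view shows the button at (303,207), the lever paddle at (236,262), the pointer at (105,245), the mark at (90,196) and the handle at (138,250).

```bash
python3 - <<'E'
from h import *
r=ctrl.read_camera("wrist")
for c,z in [("red",.074),("yellow",.074)]:
    for q in blobs(r["image"],c,(60,150,200,290),4): print(c,q,onz(r,q[0],z).round(4))
im=r["image"];g=cv2.cvtColor(im,cv2.COLOR_RGB2HSV)
m=((g[:,:,2]>150)&(g[:,:,1]<45)).astype(np.uint8);m[:150]=0;m[:,345:]=0;m[:,:90]=0;m[225:]=0
# front top edge: per column the first white row
cols=np.arange(125,310,5); pts=np.array([onz(r,(c,np.argmax(m[:,c]>0)),.07)[:2] for c in cols])
p=np.polyfit(pts[:,1],pts[:,0],1); print("front edge yaw",-np.arctan(p[0]),"x at y=0",p[1],np.std(pts[:,0]-np.polyval(p,pts[:,1])))
for yaw in (.08,.1,.12):
    R=np.array([[np.cos(yaw),-np.sin(yaw)],[np.sin(yaw),np.cos(yaw)]])
    o=np.array([.4964,.0588])-R@[-.036,.085]; print(yaw,o.round(4))
    for n,l,z in [("btn",(-.036,.085),.08),("ptr",(.006,-.104),.074),("handle top",(.006,-.06),.113),("lever",(-.0075,.03),.1207),("FL",(-.065,.11),.07),("FR",(-.065,-.11),.07)]:
        w=o+R@l; print(n,w.round(4),proj(r,[*w,z]).round(1))
E
```

```text
red ([105.8, 245.0], [98, 244, 17, 3, 50]) [ 0.5532 -0.1206  0.074 ]
front edge yaw -0.025370803851863903 x at y=0 0.46874742243606016 0.00439212360554548
0.08 [ 0.5391 -0.0231]
btn [0.4964 0.0588] [303.7 206.9]
ptr [ 0.5534 -0.1262] [ 99.8 244.6]
handle top [ 0.5499 -0.0824] [130.1 261.7]
lever [0.5292 0.0063] [237.2 252.2]
FL [0.4655 0.0814] [332.1 173.4]
FR [ 0.4831 -0.1379] [ 87.4 168.3]
0.1 [ 0.5407 -0.0222]
btn [0.4964 0.0588] [303.7 206.9]
ptr [ 0.5571 -0.1251] [101.2 248.4]
handle top [ 0.5527 -0.0813] [131.5 264.9]
lever [0.5302 0.0069] [237.9 253.5]
FL [0.465  0.0808] [331.5 172.8]
FR [ 0.487  -0.1381] [ 87.2 172.7]
0.12 [ 0.5423 -0.0213]
btn [0.4964 0.0588] [303.7 206.9]
ptr [ 0.5607 -0.1238] [102.6 252.1]
handle top [ 0.5555 -0.0801] [132.9 268.1]
lever [0.5313 0.0076] [238.7 254.8]
FL [0.4646 0.0801] [330.9 172.2]
FR [ 0.491  -0.1383] [ 87.2 176.9]
```

```bash
python3 -c "
from h import *
print(ctrl.finger_overhang)
delta([.4964,.0588,.105],np.pi/2+.08)"
```

```text
0.014
turn [ 0.     -0.      0.0036] shift [-0.0462  0.13    0.7765] | t 2.42 pos [0.4899 0.0319 0.2603] F [ 0.85 -0.02 -0.46] q [-0.14 -0.14  2.    0.    1.28 -1.82]
```

{"api": "send_rows", "payload": {
  "moves": "0 0 0.0036 -0.046 0.13 0.3 -1;0 0 0.0036 -0.046 0.13 0.5 -1;0 0 0.0036 -0.046 0.13 0.7 -1;0 0 0.0036 -0.046 0.13 0.776 -1;0 0 0.0036 -0.046 0.13 0.776 -1"
}}

```text
time: 3.05
eef_pos: [0.4965, 0.0576, 0.1048]
tcp_rot: [-0.039, 0.999, 0.0, -0.001]
contact_force: [0.5, -0.5, -1.0]
opening: 0.002
finger_force: 0.0
```

{"api": "send_rows", "payload": {
  "moves": "0 0 0 0 0 0.03 -1;0 0 0 0 0 0.055 -1;0 0 0 0 0 0.07 -1;0 0 0 0 0 0.08 -1;0 0 0 0 0 0.08 -1"
}}

```text
time: 3.68
eef_pos: [0.4977, 0.057, 0.0897]
tcp_rot: [-0.039, 0.999, -0.0, 0.001]
contact_force: [1.2, -0.1, 3.6]
opening: 0.002
finger_force: 1.6
```

{"api": "send_rows", "payload": {
  "moves": "0 0 0 0 0 0.01 -1;0 0 0 0 0 0.02 -1;0 0 0 0 0 0.025 -1;0 0 0 0 0 0.025 -1"
}}

```text
time: 4.18
eef_pos: [0.4978, 0.057, 0.0878]
tcp_rot: [-0.039, 0.999, -0.0, -0.0]
contact_force: [-7.9, -0.3, 24.0]
opening: -0.002
finger_force: 10.8
```

```bash
python3 - <<'E'
from h import *
s=ctrl.get_state();print(s["eef_pos"],s["contact_force"])
r=ctrl.read_camera("scene");print(blobs(r["image"],"red",(190,180,312,275)))
E
```

```text
[0.49783099 0.05702255 0.08777934] [-7.8512466  -0.28603373 24.01510037]
[([227.2, 208.6], [222, 202, 11, 14, 89]), ([290.2, 233.6], [287, 232, 7, 4, 13])]
```

{"api": "send_rows", "payload": {
  "moves": "0 0 0 0 0 -0.1 -1;0 0 0 0 0 -0.3 -1;0 0 0 0 0 -0.4 -0.2;0 0 0 0 0 -0.4 -0.2;0 0 0 0 0 -0.4 -0.2"
}}

```text
time: 4.85
eef_pos: [0.4958, 0.0572, 0.1624]
tcp_rot: [-0.039, 0.999, 0.0, -0.001]
contact_force: [-0.8, 0.8, -0.8]
opening: 0.399
finger_force: 0.0
```

```bash
python3 - <<'E'
from h import *
a=.08;R=np.array([[np.cos(a),-np.sin(a)],[np.sin(a),np.cos(a)]]);o=np.array([.5391,-.0231])
w=o+R@[-.0685,.03]; print(w)
for n,b in [("scene",(190,185,312,275)),("side",(210,180,328,262)),("wrist",(150,100,350,400))]:
    r=ctrl.read_camera(n); print(n,[(q,onz(r,q[0],.1).round(4)) for q in blobs(r["image"],"red",b)],proj(r,[*w,.097]).round(1))
cv2.imwrite("pics/w2.png",r["image"][:,:,::-1])
print(ctrl.get_state()["opening"]); delta([*w,.14],np.pi/2+.08)
E
```

```text
[0.46842164 0.00132989]
scene [(([217.1, 229.3], [210, 225, 16, 10, 96]), array([4.708e-01, 4.000e-04, 1.000e-01])), (([290.2, 233.6], [287, 232, 7, 4, 13]), array([ 0.5407, -0.127 ,  0.1   ]))] [216.2 230.8]
side [(([244.4, 233.6], [239, 228, 12, 12, 89]), array([0.4703, 0.0006, 0.1   ]))] [243.8 234.8]
wrist [(([175.7, 184.5], [155, 160, 41, 52, 1527]), array([0.4677, 0.0013, 0.1   ]))] [177.1 184.8]
0.39800258963946383
turn [ 0.0001 -0.0005 -0.0004] shift [ 0.1581 -0.2678  0.1122] | t 5.0 pos [0.4959 0.0572 0.1624] F [0.27 0.02 0.15] q [-0.09 -0.02  2.07 -0.    1.09 -1.74]
```

View pics/w2.png

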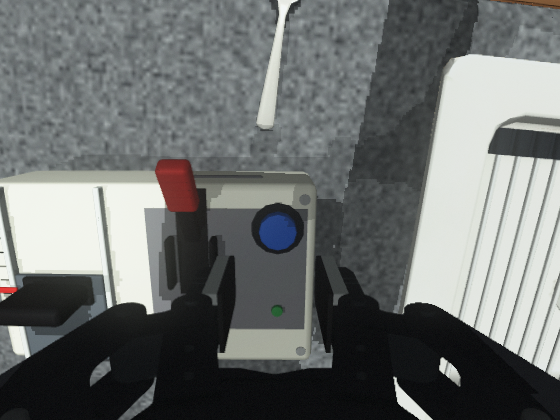

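The wrist view shows the lever dropped: the red paddle is at (176,185), as predicted. I'll move over it, then down.

{"api": "send_rows", "payload": {
  "moves": "0 0 0 0.158 -0.268 0 -0.2;0 0 0 0.158 -0.268 0.112 -0.2;0 0 0 0.158 -0.268 0.25 -0.2;0 0 0 0.158 -0.268 0.352 -0.2;0 0 0 0.158 -0.268 0.352 -0.2",
  "newtons": 20
}}

```text
time: 5.62
eef_pos: [0.4675, 0.0016, 0.0912]
tcp_rot: [-0.039, 0.999, 0.001, -0.003]
contact_force: [-0.2, -0.0, -0.6]
opening: 0.4
finger_force: 0.0
```

{"api": "send_rows", "payload": {
  "moves": "0 0 0 0 0 0 -1;0 0 0 0 0 0 -1;0 0 0 0 0 0 -1;0 0 0 0 0 0 -1"
}}

```text
time: 6.12
eef_pos: [0.4696, 0.0018, 0.094]
tcp_rot: [-0.038, 0.999, 0.0, 0.0]
contact_force: [0.7, 4.4, -1.2]
opening: 0.209
finger_force: 25.1
```

```bash
python3 - <<'E'
from h import *
s=ctrl.get_state();print(s["eef_pos"],s["contact_force"],s["opening"],s["finger_force"])
for t in np.linspace(1.15,0,8)[1:]:
    f=lambda t:np.array([.06*np.sin(.21-t),.06*np.cos(.21-t)])
    d=f(t)-f(1.15); print(round(t,2),(d/.2).round(3))
E
```

```text
[0.46960082 0.00175132 0.09402478] [ 0.68463694  4.3631012  -1.21297786] 0.20906162783833537 25.074201822280884
0.99 [0.032 0.037]
0.82 [0.07  0.069]
0.66 [0.113 0.094]
0.49 [0.159 0.111]
0.33 [0.207 0.121]
0.16 [0.256 0.123]
0.0 [0.305 0.116]
```

{"api": "send_rows", "payload": {
  "moves": "0 0 0 -0.016 0 -0.019 -1;0 0 0 -0.032 0 -0.037 -1;0 0 0 -0.07 0 -0.069 -1;0 0 0 -0.113 0 -0.094 -1;0 0 0 -0.159 0 -0.111 -1;0 0 0 -0.207 0 -0.121 -1;0 0 0 -0.256 0 -0.123 -1;0 0 0 -0.295 0 -0.118 -1;0 0 0 -0.295 0 -0.118 -1;0 0 0 -0.295 0 -0.118 -1"
}}

```text
time: 7.38
eef_pos: [0.5288, 0.006, 0.1183]
tcp_rot: [-0.039, 0.999, 0.0, -0.0]
contact_force: [-3.4, 4.4, -0.8]
opening: 0.208
finger_force: 25.8
```

```bash
python3 - <<'E'
from h import *
a=.08;R=np.array([[np.cos(a),-np.sin(a)],[np.sin(a),np.cos(a)]]);o=np.array([.5391,-.0231])
w=o+R@[-.0075,.03]
s=ctrl.get_state();print(s["eef_pos"],s["contact_force"],s["opening"],s["finger_force"],w)
for n,b in [("scene",(190,180,312,275)),("side",(210,180,328,262))]:
    r=ctrl.read_camera(n); print(n,blobs(r["image"],"red",b),proj(r,[*w,.1207]).round(1))
E
```

```text
[0.52876505 0.00603262 0.11827313] [-3.39718315  4.39352713 -0.77126637] 0.2076738218243711 25.81014186143875 [0.52922655 0.00620469]
scene [([228.8, 204.8], [225, 198, 8, 15, 85]), ([290.2, 233.6], [287, 232, 7, 4, 13])] [231.6 202.5]
side [([251.5, 208.5], [248, 203, 8, 12, 77])] [253.7 205.6]
```

{"api": "send_rows", "payload": {
  "moves": "0 0 0 0 0 0 -0.4;0 0 0 0 0 0 -0.2;0 0 0 0 0 0 -0.2;0 0 0 0 0 -0.1 -0.2;0 0 0 0 0 -0.25 -0.2;0 0 0 0 0 -0.4 -0.2;0 0 0 0 0 -0.4 -0.2;0 0 0 0 0 -0.4 -0.2"
}}

```text
time: 8.48
eef_pos: [0.528, 0.0057, 0.1965]
tcp_rot: [-0.039, 0.999, -0.0, -0.0]
contact_force: [0.4, 0.4, 0.7]
opening: 0.399
finger_force: 0.0
```

```bash
python3 - <<'E'
from h import *
for n,b in [("scene",(190,180,312,275)),("side",(210,180,328,262))]:
    r=ctrl.read_camera(n); print(n,blobs(r["image"],"red",b))
a=.08;R=np.array([[np.cos(a),-np.sin(a)],[np.sin(a),np.cos(a)]]);o=np.array([.5391,-.0231])
w=o+R@[.006,-.06]; print(w); delta([*w,.2],.08)
E
```

```text
scene [([232.5, 202.2], [228, 194, 9, 17, 117]), ([290.2, 233.6], [287, 232, 7, 4, 13])]
side [([254.0, 205.6], [251, 199, 7, 14, 85])]
[ 0.54987569 -0.08242861]
turn [-0.0003 -0.0004  0.2496] shift [-0.0776 -0.4486 -0.0223] | t 8.57 pos [0.5275 0.0058 0.1956] F [-0.09  0.73 -0.55] q [-0.18  0.01  1.98 -0.    1.15 -1.83]
```

The lever is standing by itself: the red blob matches its first position. Next is the turn and the move to the handle.

{"api": "send_rows", "payload": {
  "moves": "0 0 0.2496 -0.078 -0.449 -0.02 0.1;0 0 0.2496 -0.078 -0.449 -0.02 0.1;0 0 0.2496 -0.078 -0.449 -0.02 0.1;0 0 0.2496 -0.078 -0.449 -0.02 0.1;0 0 0.2496 -0.078 -0.449 -0.02 0.1;0 0 0.2496 -0.078 -0.449 -0.02 0.1;0 0 0.2496 -0.078 -0.449 -0.02 0.1;0 0 0.2496 -0.078 -0.449 -0.02 0.1;0 0 0.2496 -0.078 -0.449 -0.02 0.1;0 0 0.2496 -0.078 -0.449 -0.02 0.1;0 0 0.2496 -0.078 -0.449 -0.02 0.1"
}}

```text
time: 9.95
eef_pos: [0.5505, -0.0825, 0.2005]
tcp_rot: [0.678, 0.735, -0.0, -0.001]
contact_force: [-0.3, -1.0, 0.2]
opening: 0.551
finger_force: 0.0
```

```bash
python3 - <<'E'
from h import *
r=ctrl.read_camera("wrist"); E=np.array(r["extrinsics"]);print(E[:3,3].round(3))
cv2.imwrite("pics/w3.png",r["image"][:,:,::-1])
a=.08;R=np.array([[np.cos(a),-np.sin(a)],[np.sin(a),np.cos(a)]]);o=np.array([.5391,-.0231])
w=o+R@[.006,-.06];print("handle top proj",proj(r,[*w,.113]));
for c,z in [("red",.074),("yellow",.074)]:
    for q in blobs(r["image"],c,(0,0,560,420),10): P=onz(r,q[0],z);print(c,q,P.round(4),"local",(R.T@(P[:2]-o)).round(4))
delta([*w,.095],.08)
E
```

```text
[ 0.544 -0.018  0.33 ]
handle top proj [275.86351459 225.61695779]
red ([255.0, 67.7], [246, 51, 19, 35, 633]) [0.528  0.0146 0.074 ] local [-0.008   0.0384]
red ([241.1, 71.5], [239, 56, 5, 30, 133]) [0.5189 0.0114 0.074 ] local [-0.0174  0.036 ]
red ([274.5, 261.9], [273, 256, 4, 13, 51]) [ 0.5522 -0.123   0.074 ] local [ 0.0051 -0.1006]
red ([548.6, 354.8], [536, 344, 24, 22, 280]) [ 0.7917 -0.1899  0.074 ] local [ 0.2384 -0.1865]
turn [-0.0002 -0.0001  0.0001] shift [ 5.000e-04 -3.100e-03  5.286e-01] | t 10.0 pos [ 0.5506 -0.0825  0.2007] F [ 0.17 -0.47 -0.87] q [-0.33  0.07  1.91 -0.    1.16 -0.41]
```

View pics/w3.png

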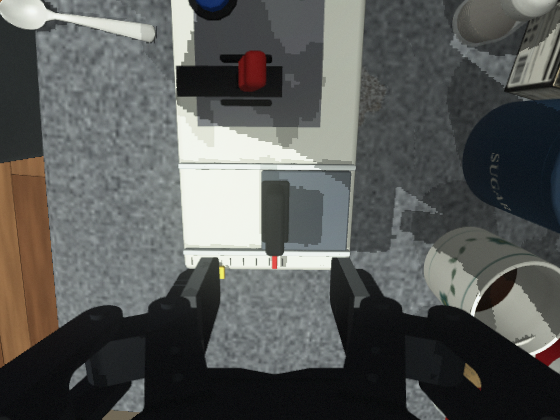

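The wrist view shows the handle at columns 262–288, centred between the fingers, with the pointer at (274,262). The mark is at about (221,272), partly hidden by a finger. I'll measure the mark with looser colour thresholds from the saved views.

```bash
python3 - <<'E'
from h import *
a=.08;R=np.array([[np.cos(a),-np.sin(a)],[np.sin(a),np.cos(a)]]);o=np.array([.5391,-.0231])
def yl(im,b):
    H,S,V=cv2.split(cv2.cvtColor(im,cv2.COLOR_RGB2HSV)); m=((H>20)&(H<36)&(S>110)&(V>90)).astype(np.uint8)
    k=np.zeros_like(m);x0,y0,x1,y1=b;k[y0:y1,x0:x1]=m[y0:y1,x0:x1]
    n,l,st,c=cv2.connectedComponentsWithStats(k); return [(c[i].round(1),st[i],[(y,np.flatnonzero(k[y])[[0,-1]].tolist()) for y in range(st[i][1],st[i][1]+st[i][3])]) for i in range(1,n) if st[i][4]>8]
w1=dict(image=cv2.imread("pics/w1.png")[:,:,::-1].copy())
for n in ["wrist","scene","side"]:
    r=ctrl.read_camera(n)
    if n=="wrist":
        w1.update({k:r[k] for k in("fovy","cx","cy","distortion")}); 
        Rm=np.array([[-0.102,-.961,-.256],[.995,-.099,-.027],[.001,-.257,.966]]);u,_,v=np.linalg.svd(Rm)
        E=np.eye(4);E[:3,:3]=u@v;E[:3,3]=[.424,.025,.389];w1["extrinsics"]=E
    for nm,rr,b in ([("w1",w1,(70,170,110,215)),("w3",r,(200,255,240,290))] if n=="wrist" else [(n,r,(275,235,320,265))]):
        for c,st,rows in yl(rr["image"],b):
            print(nm,c,st,rows)
            for z in (.071,.075,.08): print("   z",z,"local",(R.T@(onz(rr,c,z)[:2]-o)).round(4))
        for q in blobs(rr["image"],"red",{"w1":(95,235,125,255),"w3":(265,250,285,280),"scene":(284,228,300,240),"side":(300,215,325,235)}[nm],2): print("   ptr",q,(R.T@(onz(rr,q[0],.075)[:2]-o)).round(4))
E
```

```text
w1 [ 89.4 195.8] [ 83 188  16  16 192] [(188, [85, 89]), (189, [83, 93]), (190, [83, 94]), (191, [83, 94]), (192, [83, 94]), (193, [83, 94]), (194, [83, 94]), (195, [83, 98]), (196, [84, 98]), (197, [84, 98]), (198, [84, 95]), (199, [84, 95]), (200, [84, 95]), (201, [84, 95]), (202, [84, 95]), (203, [85, 94])]
   z 0.071 local [-0.0401 -0.1103]
   z 0.075 local [-0.041  -0.1082]
   z 0.08 local [-0.0421 -0.1055]
   ptr ([105.7, 245.0], [98, 244, 16, 4, 49]) [ 0.0058 -0.0979]
w3 [221.4 272. ] [219 266   6  13  74] [(266, [219, 223]), (267, [219, 223]), (268, [219, 224]), (269, [219, 224]), (270, [219, 224]), (271, [219, 224]), (272, [219, 224]), (273, [219, 224]), (274, [219, 224]), (275, [219, 224]), (276, [219, 224]), (277, [219, 224]), (278, [220, 223])]
   z 0.071 local [-0.0362 -0.1105]
   z 0.075 local [-0.0356 -0.1088]
   z 0.08 local [-0.0348 -0.1065]
   ptr ([274.5, 261.6], [273, 256, 4, 13, 49]) [ 0.0052 -0.1001]
scene [285.1 254.1] [282 251   8   8  40] [(251, [285, 286]), (252, [282, 288]), (253, [282, 289]), (254, [283, 288]), (255, [282, 288]), (256, [282, 287]), (257, [284, 286]), (258, [285, 285])]
   z 0.071 local [-0.037  -0.1087]
   z 0.075 local [-0.0393 -0.1099]
   z 0.08 local [-0.0423 -0.1114]
   ptr ([290.5, 233.7], [287, 232, 8, 4, 14]) [ 0.0098 -0.0962]
side [309.8 247.7] [307 245   6   7  32] [(245, [309, 312]), (246, [308, 312]), (247, [307, 312]), (248, [307, 312]), (249, [308, 312]), (250, [308, 311]), (251, [309, 310])]
   z 0.071 local [-0.0389 -0.1095]
   z 0.075 local [-0.0404 -0.1098]
   z 0.08 local [-0.0423 -0.1101]
```

{"api": "send_rows", "payload": {
  "moves": "0 0 0 0 -0.003 0.2 0.1;0 0 0 0 -0.003 0.4 0.1;0 0 0 0 -0.003 0.52 0.1;0 0 0 0 -0.003 0.52 0.1;0 0 0 0 -0.003 0.52 0.1;0 0 0 0 -0.003 0.52 -1;0 0 0 0 -0.003 0.52 -1;0 0 0 0 -0.003 0.52 -1;0 0 0 0 -0.003 0.52 -1;0 0 0 0 -0.003 0.52 -1",
  "newtons": 40
}}

```text
time: 11.4
eef_pos: [0.5504, -0.083, 0.0988]
tcp_rot: [0.679, 0.735, -0.0, 0.0]
contact_force: [-3.3, -0.1, 7.4]
opening: 0.135
finger_force: 40.0
```

Gripped (11.5 mm). The mark is at about x = -41 mm and the pointer at about +5.8 mm, so I'll pull about 46 mm.

{"api": "send_rows", "payload": {
  "moves": "0 0 0 0 -0.02 -0.01 -1;0 0 0 0 -0.06 -0.01 -1;0 0 0 0 -0.1 -0.01 -1;0 0 0 0 -0.14 -0.01 -1;0 0 0 0 -0.18 -0.01 -1;0 0 0 0 -0.21 -0.01 -1;0 0 0 0 -0.23 -0.01 -1;0 0 0 0 -0.23 -0.01 -1;0 0 0 0 -0.23 -0.01 -1;0 0 0 0 -0.23 -0.01 -1",
  "newtons": 50
}}

```text
time: 12.65
eef_pos: [0.5049, -0.0862, 0.0989]
tcp_rot: [0.679, 0.734, 0.001, 0.001]
contact_force: [8.3, -0.2, -8.0]
opening: 0.133
finger_force: 48.9
```

```bash
python3 - <<'E'
from h import *
s=ctrl.get_state();print(s["eef_pos"],s["contact_force"],s["opening"],s["finger_force"])
a=.08;R=np.array([[np.cos(a),-np.sin(a)],[np.sin(a),np.cos(a)]]);o=np.array([.5391,-.0231])
print("local tcp",R.T@(s["eef_pos"][:2]-o))
ims=[]
for n,b in [("wrist",(180,240,380,340)),("scene",(260,220,320,270)),("side",(280,210,340,260))]:
    r=ctrl.read_camera(n)
    for c in("red","yellow"):
        for q in blobs(r["image"],c,b,3): print(n,c,q,(R.T@(onz(r,q[0],.075)[:2]-o)).round(4))
    cv2.imwrite(f"pics/{n}4.png",r["image"][:,:,::-1]); x0,y0,x1,y1=b
    ims.append(cv2.resize(r["image"][y0:y1,x0:x1,::-1],(400,200 if n=="wrist" else 333),interpolation=1))
w=cv2.resize(ims[0],(780,250)); cv2.imwrite("pics/c4.png",np.vstack([w,np.hstack([cv2.resize(i,(390,320)) for i in ims[1:]])]))
E
```

```text
[ 0.50491455 -0.08618098  0.09889416] [ 8.26200696 -0.19926592 -7.95820574] 0.13267593706520905 48.897852301597595
local tcp [-0.03911721 -0.06014731]
scene red ([279.3, 249.8], [276, 248, 8, 4, 11]) [-0.0358 -0.095 ]
scene yellow ([285.4, 254.0], [282, 251, 8, 7, 34]) [-0.0388 -0.1103]
side yellow ([309.8, 247.5], [308, 246, 5, 5, 17]) [-0.0399 -0.1096]
```

View pics/c4.png

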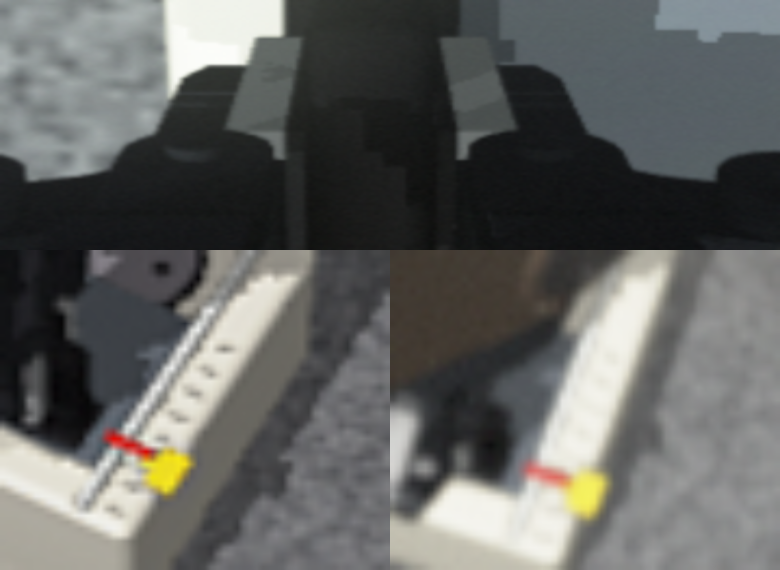

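Held at 45.6 mm. The pointer is nearly level with the mark but seems 1–2 mm short, as the crops show the pointer line passing just behind the yellow centre. I'll nudge it.

{"api": "send_rows", "payload": {
  "moves": "0 0 0 0 -0.004 0.005 -1;0 0 0 0 -0.008 0.005 -1;0 0 0 0 -0.008 0.005 -1;0 0 0 0 -0.008 0.005 -1;0 0 0 0 -0.008 0.005 -1"
}}

```text
time: 13.42
eef_pos: [0.5041, -0.0863, 0.0989]
tcp_rot: [0.679, 0.734, 0.002, 0.002]
contact_force: [6.6, 0.7, -4.5]
opening: 0.135
finger_force: 49.4
```

```bash
python3 - <<'E'
from h import *
s=ctrl.get_state();print(s["eef_pos"],s["contact_force"],s["opening"],s["finger_force"])
a=.08;R=np.array([[np.cos(a),-np.sin(a)],[np.sin(a),np.cos(a)]]);o=np.array([.5391,-.0231])
print("local tcp",R.T@(s["eef_pos"][:2]-o)); ims=[]
for n,b in [("scene",(265,235,305,265)),("side",(290,230,330,260))]:
    r=ctrl.read_camera(n)
    for c in("red","yellow"):
        for q in blobs(r["image"],c,b,3): print(n,c,q,(R.T@(onz(r,q[0],.075)[:2]-o)).round(4))
    print(n,"lever",blobs(r["image"],"red",(220,185,262,215)))
    im=r["image"][:,:,::-1]; x0,y0,x1,y1=b; im=cv2.resize(im[y0:y1,x0:x1],None,fx=10,fy=10,interpolation=2)
    # line at pointer-tip x (green), local x const, and mark estimates at z=.074
    for lx,col in [(s,c) for s,c in [(-.0408,(0,255,0))]]:
        p=[(proj(r,[*(o+R@[lx,y]),.074])-[x0,y0]+.5)*10 for y in(-.08,-.125)]
        cv2.line(im,*[tuple(int(v) for v in q) for q in p],col,1)
    ims.append(im)
cv2.imwrite("pics/c5.png",np.hstack(ims))
E
```

```text
[ 0.50411793 -0.08626719  0.09885431] [ 6.57400206  0.70596017 -4.45567987] 0.1345399302599327 49.39533770084381
local tcp [-0.03991817 -0.06016958]
scene red ([279.0, 250.2], [276, 249, 7, 4, 12]) [-0.0369 -0.0949]
scene yellow ([285.5, 254.0], [283, 251, 7, 7, 33]) [-0.0387 -0.1105]
scene lever [([232.5, 202.2], [229, 194, 8, 17, 117])]
side yellow ([309.9, 247.6], [308, 246, 5, 5, 16]) [-0.0401 -0.1099]
side lever []
```

View pics/c5.png

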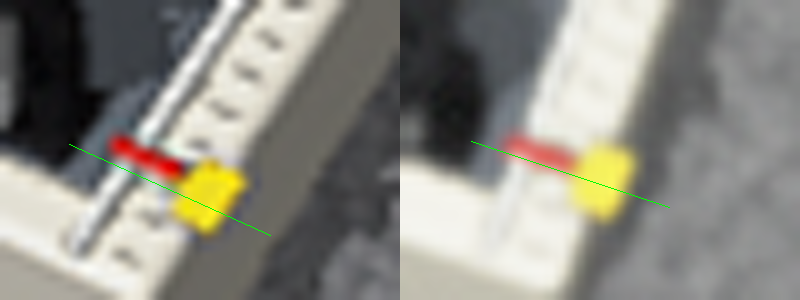

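The crops show the red pointer meeting the middle of the yellow mark. Travel is 46.4 mm against an estimated 46.5 mm, the lever is still up and the grip is firm. I'll hand it in.

```bash
python3 -c "
from plant import ctrl
print(ctrl.sign_off())"
```

```text
the job is handed in; nothing more can be done
None
```

I pressed the test button and the lever dropped. I lifted the lever and it now stands by itself. The cover is held open by its handle at about 46.4 mm, with the pointer level with the yellow mark to within about 1 mm by my camera estimate, and the job is handed in.

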